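# Drop a failed bushing through the weighted flap of the reject box

### The job

The brass bushing on the tray of the red reject box has failed inspection: with a fingertip push it off the tray down the white slide, so that it comes to rest against the shut steel flap. Then press down the long end of the lever to raise the heavy flap, keep it pressed until the bushing has slid into the bin, and ease the lever back up so that the flap closes without slamming and the lever is at rest. Do not pick the bushing up, do not touch the flap itself, and leave everything else on the bench where it is.

Things in the scene. Friction and masses are not known exactly. Their poses are not given: they have to be found in the camera images.
- reject_box: Red sheet-metal reject box fixed to the bench, 190 (x) x 120 (y) mm, 87 mm high. Origin: middle of the box on the bench top. Its axes: -x is its front, roughly toward the robot, +y its left, z up. From front to rear: level tray, white slide, bin under the flap. A lever stand 88 mm high stands at its right (x -10 to 30, y -133 to -167 mm).
- tray (a point): Middle of the box's level grey metal tray, on its top, 60 mm above the bench; axes as the box. The tray is 60 mm long (x -30 to 30 mm from here) between side rims at y = +-57 mm that stand 10 mm above it; no rim in front. At x = +30 mm its edge meets the slide.
- slide_foot (a point): Middle of the lower end of the white slippery plastic slide, box frame (x 8, z 29 mm). It rises toward the tray at 32 degrees, 113 mm wide. Whatever is pushed over the tray's edge slides down until the flap's turned-down front edge (box x -8 mm) stops it.
- bin (a point): Middle of the bin's floor, 4 mm above the bench; axes as the box. Inside 79 mm along x, 114 mm along y. A part that has passed the flap drops in here from the slide's foot.
- flap (a joint): Heavy steel flap (nominally 1.5 kg, 122 x 96 mm, top 75 mm above the bench, dark plate on it to 87 mm) over the bin, hinged on the box's rear edge. rad: 0 shut, grows as its front edge rises; the lever raises it to about 0.45. It falls shut by its weight when the lever is let go. The brass bushing passes under it from about 0.3.
- lever (a joint): Dark steel lever turning about box (x 10, y -150, z 76 mm), axis along box x. The ball nose of its 65 mm short arm lies under a lug at the flap's right; its long arm points to box -y. rad: 0 at rest (long arm 0.60 rad above level), grows as the long end goes down, stop at 0.53. No catch: it rises again when let go. Pressing the pad takes about 2 to 6 N.
- lever_pad (a point): Middle of the top of the black ribbed pad (36 mm along box x, 50 mm along the arm) at the lever's long end, 175 mm from the pivot along the arm and 14 mm above the arm's axis. At rest at box y -287 mm, 186 mm above the bench, sloping 0.60 rad down toward the box; fully down at y -324 mm, 102 mm high. It moves on an arc about the pivot.
- bushing_center (a point): Centre (half-way up) of the brass bushing: a plain brass-coloured ring, 22 mm across, 18 mm high, about 50 g, standing upright on the tray of the reject box at the start, its centre 9 mm above the tray.
- steel_bushing_1: Grey steel bushing, 21 mm across, 24 mm high, standing in the blue tray on the right; a passed part, to be left alone. Origin at the centre of its underside.
- steel_bushing_2: Second grey steel bushing like the first, in the same blue tray; left alone.
- outside_micrometer: Outside micrometer, 29 x 101 x 12 mm, lying loose on the bench in front of the box; left alone. Origin at the centre of its underside.
- eye_loupe: Black eye loupe, 34 mm across, 36 mm high, standing on the bench; left alone. Origin at the centre of its underside.
- marker: White and blue marker pen, 133 mm long, 18 mm thick, lying on the bench at the left; left alone. Origin at the centre of its underside.
- ground_v_block: Grey ground steel V-block, 41 x 60 x 34 mm, standing on the bench at the right; left alone. Origin at the centre of its underside.

How it is judged:
On the way, in this order (a step that is already met when the one before it is completed fails the run):
1. the brass bushing has slid off the tray and rests against the shut flap (x of bushing_center in the frame of reject_box between -0.034 and 0 m and z of bushing_center in the frame of reject_box below 0.064 m and value of joint flap below 0.04 rad and value of joint lever below 0.08 rad), for 0.2 s.
2. with the lever pressed and the flap held up, the bushing has slid under it into the bin (x of bushing_center in the frame of reject_box between 0.014 and 0.09 m and y of bushing_center in the frame of reject_box between -0.058 and 0.058 m and z of bushing_center in the frame of reject_box between 0 and 0.03 m and value of joint each of flap, lever above 0.15 rad), for 0.1 s.
At the end, for the whole second after the job is handed in: The brass bushing lies in the bin of the reject box (centre more than 14 mm behind the box's origin and below 30 mm in height), at rest; the flap is shut (under 0.03 rad) and the lever back at rest (under 0.06 rad) (x of bushing_center in the frame of reject_box between 0.014 and 0.09 m and y of bushing_center in the frame of reject_box between -0.058 and 0.058 m and z of bushing_center in the frame of reject_box between 0 and 0.03 m and value of joint flap below 0.03 rad and value of joint lever below 0.06 rad and linear speed of brass_bushing below 0.03 m/s); the robot touches nothing.
It fails at once if the bushing is lifted more than 17 mm off the tray (z of bushing_center in the frame of reject_box above 0.086 m).
It fails at once if the robot touches the flap itself (more than 1 N) (contact force between any of the fingers, the arm and flap above 1 N).
It fails at once if the flap slams (falls shut faster than 3 rad/s) (velocity of joint flap below -3 rad/s).
It fails at once if one of the things to be left alone is moved more than 12 mm (distance of any of steel_bushing_1, steel_bushing_2, outside_micrometer, eye_loupe, marker, ground_v_block from where it was at the start of the episode above 0.012 m).
It also fails if it takes over 56 s, if anything falls off the work surface, if the arm or the gripper's body presses on something with over 40 N, if the wrist force passes 120 N, or if a joint passes its speed limit or range.

### The arm

A 6-joint arm with a two-finger parallel gripper is mounted at the origin on a cart in front of the work surface, level with it; the furniture and walls round the work are solid. World frame = base frame: x ahead of the robot, y to its left, z up, the work surface at z = 0. Lengths are in m, angles in rad, forces in N, time in s.
With the tool pointing down it reaches from about 0.3 to 0.825 m from the base axis. Payload 5.4 kg.
Tool frame: the origin (TCP) lies at the very end of the fingers, on their centre line; the grasp point (between the pads) lies 19 mm behind it; z points along the fingers, y is the direction in which the jaws open and shut (so a half turn about z gives the same grasp; the last joint's range is limited). The gripper opens to 92 mm and grips with 3 to 60 N. Pads are 20 mm wide; open, the fingers measure 128 mm over their backs; the gripper's body (75 mm by 189 mm) begins 69 mm behind the grasp point.
Start: joints at [-1.373, 0.158, 1.597, -0, 1.386, -0.21], TCP at [0.228, -0.528, 0.215] pointing down, gripper open.
Joint ranges: [-2.91, 2.91], [-0.94, 2.29], [0.18, 2.7], [-1.29, 4.43], [0.17, 2.64], [-3, 3]. Speed limits (rad/s): [2.57, 2.57, 3.14, 3.14, 3.14, 3.14].

### API

Orientations are given as a rotation vector (axis times angle).
In Python, from plant import * gives the robot as it stands. The module is installed in compiled form; this text tells all that it offers. Calls block until the motion is done:
- movep(position, orientation): joint-space move of the TCP to a pose.
- line_to(position, ori=None, v=0.15, contact_N=None): straight line of the TCP; ori=None keeps the orientation; v is the mean speed in m/s. With contact_N (N) it stops when the force on the tool has changed by that much, and returns True; else False.
- movej(angles): joint-space move.
- let_go() and clamp(): open the fingers fully, or close them until they stop; the grip force is fixed at half the most.
- hold(seconds).
- inverse_kinematics(position, orientation): joint angles nearest the present ones, or None.
- get_obs(): the state.
- read_camera(name): name is "scene" or "top" or "wrist"; returns a dict with "img" (420x560x3 uint8, blue, green, red), "z_map" (420x560 float32, m along the optical axis (not along the pixel's ray), 0 where there is no reading), "fx", "fy", "cx", "cy" (pixels), "rvec" (rotation vector, rad) and "tvec" (3), from world to camera coordinates, as OpenCV has them. Camera axes: x right, y down, z forward; pixel columns grow to the right and rows downward; lengths in m; the calibration is good to about 2 mm. A picture is of the moment at which its call begins.
A pose or a line that the arm cannot do raises IKError and nothing moves.
- hand_in(): hands the job in, once; it reports no verdict.
The state is a dict: "t": time; "qpos": joint angles; "dq": joint speeds; "joint_efforts": joint torques, N m; "eef_pos": TCP position; "tool_rot": TCP orientation; "wrist_force": force on the tool from outside, world axes, zero at the start; "ft_torque": the same for the moment, N m; "opening": finger opening in m.
Only numpy, scipy, OpenCV 4.12 (cv2) and the standard library are available. Lean on these libraries where they do the work, as an engineer would, in place of code of your own. Each camera call takes 0.05 s, during which the arm holds its last target.

## Working session

There is one attempt and no reset: what is moved stays moved. The work goes in short steps, each a Python script; the robot and the scene stay as the last script left them, time stands still between calls to the robot, and variables do not carry over. Pictures are saved under pics/ and viewed, and the job is handed in when it is done.

```bash
mkdir -p pics; ls
python3 - <<'E'
from plant import *
import cv2
for n in ("scene","top"):
    c=read_camera(n); cv2.imwrite(f"pics/{n}0.png",c["img"]); print(n,c["fx"],c["cx"],c["cy"],c["rvec"],c["tvec"])
o=get_obs(); print({k:o[k] for k in("t","eef_pos","tool_rot","wrist_force","opening")})
E
```

```text
pics
scene 407.3327322359621 274.0944733946403 211.42722720348027 [ 0.56017557 -2.40937749  1.51551894] [0.39197061 0.26790947 0.92196343]
top 394.47366646758957 280.94569964724457 204.28597212069425 [ 2.14325157 -2.20306763  0.11743538] [-0.11989095  0.5097013   1.33337726]
{'t': 0.1, 'eef_pos': array([ 0.22790671, -0.52729052,  0.21374131]), 'tool_rot': array([-3.07487682e+00, -6.35835302e-01,  2.37368809e-05]), 'wrist_force': array([ 0.34529273, -0.68390329, -0.26621926]), 'opening': 0.09164108718850365}
```

View pics/scene0.png

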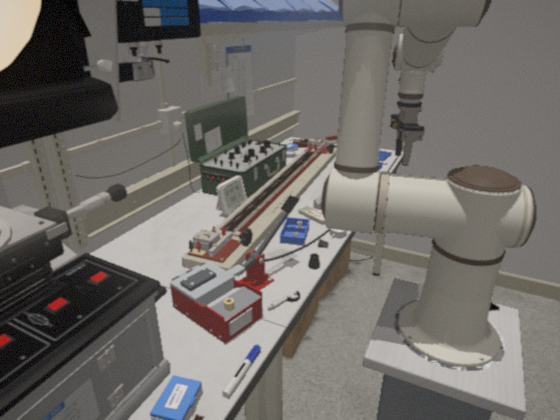

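View pics/top0.png

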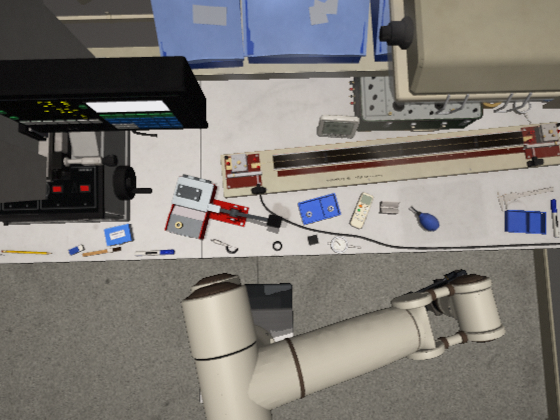

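The top view shows the box at about (190,207), the bushing at about (178,225) and the lever pad at about (273,221). The robot is clear of all of them. I'll enlarge this area and compute positions.

```bash
cat > h.py <<'E'
from plant import *
import numpy as np, cv2
from scipy.spatial.transform import Rotation as R
def ray(c,u,v):
    M=cv2.Rodrigues(np.array(c["rvec"],float))[0]; t=np.array(c["tvec"],float).ravel()
    d=M.T@np.array([(u-c["cx"])/c["fx"],(v-c["cy"])/c["fy"],1.]); return -M.T@t,d
def at_z(c,u,v,z):
    o,d=ray(c,u,v); return o+d*(z-o[2])/d[2]
def at_d(c,u,v):
    o,d=ray(c,u,v); return o+d*float(c["z_map"][int(round(v)),int(round(u))])
def proj(c,p):
    return cv2.projectPoints(np.array(p,float).reshape(-1,3),np.array(c["rvec"],float),np.array(c["tvec"],float),np.array([[c["fx"],0,c["cx"]],[0,c["fy"],c["cy"]],[0,0,1.]]),None)[0].reshape(-1,2)
def crop(c,u0,v0,w,h,s,fn):
    cv2.imwrite(fn,cv2.resize(c["img"][v0:v0+h,u0:u0+w],None,fx=s,fy=s,interpolation=cv2.INTER_CUBIC))
E
python3 - <<'E'
from h import *
c=read_camera("top"); crop(c,155,165,160,100,5,"pics/topc.png")
s=read_camera("scene"); crop(s,160,215,160,120,5,"pics/scc.png")
np.savez("top.npz",**c); np.savez("scene.npz",**s)
E
```

```text
(no output)
```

View pics/topc.png

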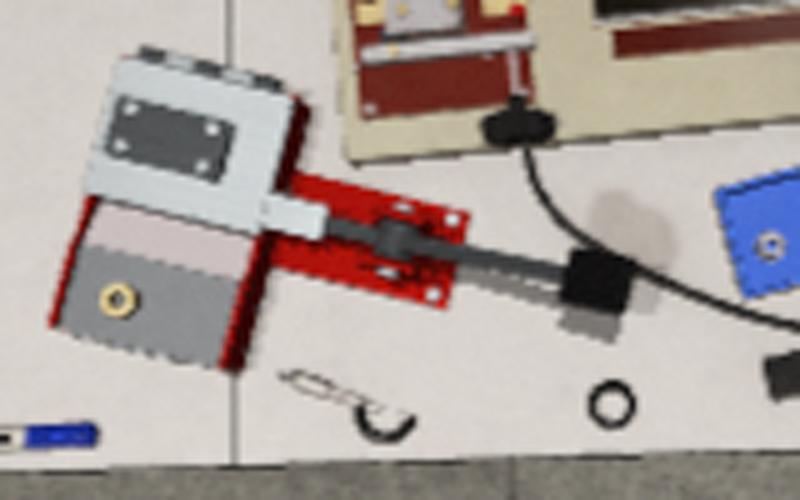

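View pics/scc.png

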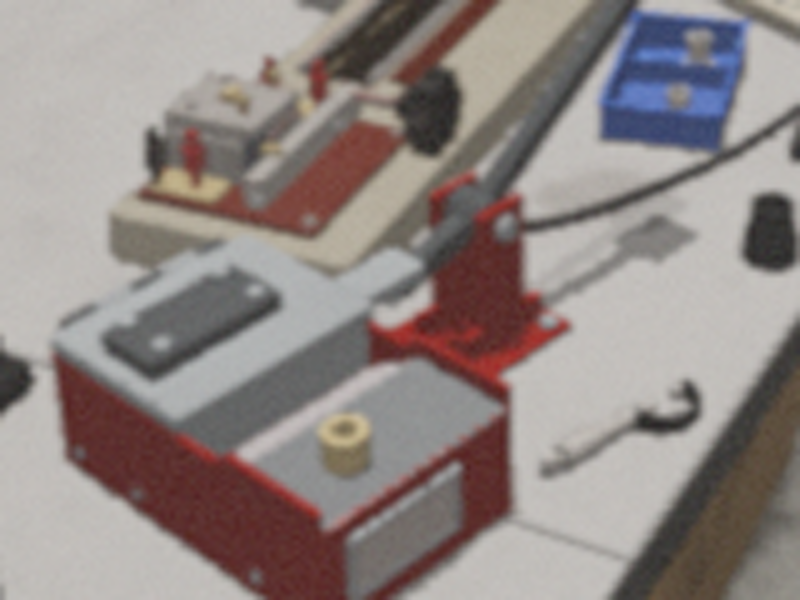

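Crop pixels I'm reading off the top view:
- Flap corners: front-left (85,193), rear-left (125,58), rear-right (298,98).
- Front rim ends: (52,325) and (235,370).
- Pad centre: about (598,280).
- Bushing top: about (118,300).

I'll fit the box pose to these.

Run:
```python
from h import *
from scipy.optimize import least_squares
c=dict(np.load("top.npz"))
pc=np.array([[85,193],[125,58],[298,98],[50,325],[236,370],[598,280]])/5.+[155,165]-0.4
bx=np.array([[-8,61,75],[88,61,75],[88,-61,75],[-95,60,70],[-95,-60,70],[10,-287,186]])/1e3
def T(p,b): return R.from_euler('z',p[2]).apply(b)+[p[0],p[1],0]
f=lambda p:(proj(c,T(p,bx))-pc).ravel()
r=least_squares(f,[0.5,0.15,-0.2],loss='soft_l1'); print(r.x, f(r.x).reshape(-1,2).round(1))
np.save("box.npy",r.x)
b=np.array([118,300])/5.+[155,165]-.4
w=at_z(c,*b,0.078); print("bushing",w, R.from_euler('z',-r.x[2]).apply(w-[r.x[0],r.x[1],0]))
print("pad depth",at_d(c,155+598/5,165+275/5), "expect",T(r.x,bx[-1:]))
for q in ((118,300),(90,300),(180,310),(110,225),(180,100),(20,380)): 
  w=at_d(c,155+q[0]/5,165+q[1]/5);print(q,w,R.from_euler('z',-r.x[2]).apply(w-[r.x[0],r.x[1],0]))
# other objects positions at bench
for n,q in dict(mic=(300,378),mic2=(385,425),loupe=(612,403)).items(): print(n,at_z(c,155+q[0]/5,165+q[1]/5,0.01 if n!='loupe' else .036))
```

```text
[ 0.50474272  0.1680606  -0.26048492] [[-0.   0.6]
 [-0.6 -0.2]
 [ 0.2  0.2]
 [ 0.9 -0.1]
 [-1.1 -0.7]
 [ 0.4  0.2]]
bushing [0.44300252 0.20650956 0.078     ] [-0.06955991  0.02125075  0.078     ]
pad depth [ 0.4426731  -0.11194667  0.18880608] expect [[ 0.44048877 -0.111833    0.186     ]]
(118, 300) [0.44290427 0.21092346 0.05523141] [-0.07079164  0.02549045  0.05523141]
(90, 300) [0.44300539 0.22765462 0.06269786] [-0.07500302  0.04168323  0.06269786]
(180, 310) [0.43504386 0.1694014  0.05570845] [-0.06769291 -0.01665531  0.05570845]
(110, 225) [0.49436177 0.21861881 0.04575959] [-0.02305198  0.04617903  0.04575959]
(180, 100) [0.57369105 0.16400039 0.07708718] [0.06766808 0.01383434 0.07708718]
(20, 380) [ 0.39225731  0.29314991 -0.00097537] [-0.14090739  0.09189893 -0.00097537]
mic [0.38809641 0.09701071 0.01      ]
mic2 [0.3542306  0.03889961 0.01      ]
loupe [ 0.36503808 -0.1178757   0.036     ]
```

The fit is good: pixel residuals are under 1.3 px, and the measured pad depth agrees to about 3 mm. The box is at (0.505, 0.168) with yaw -0.26. The bushing sits at box (-0.070, 0.021), which is on the tray. Next I'll check IK for the push and for the lever press before moving.

```bash
cat >> h.py <<'E'
BX=np.load("box.npy"); RB=R.from_euler('z',BX[2])
def W(b): return RB.apply(np.array(b,float))+[BX[0],BX[1],0]
def B(w): return RB.inv().apply(np.array(w,float)-[BX[0],BX[1],0])
def ori(tilt=0.,flip=False):
    # tool z = (0,-sin,-cos) in box, tool x = box +x (or -x)
    z=np.array([0,-np.sin(tilt),-np.cos(tilt)]); x=np.array([-1. if flip else 1.,0,0])
    return (RB*R.from_matrix(np.c_[x,np.cross(z,x),z])).as_rotvec()
def pad(th,off=0.,along=0.175):
    a=0.60-th; h=0.014+off
    return W([0.010,-0.150-along*np.cos(a)+h*np.sin(a),0.076+along*np.sin(a)+h*np.cos(a)])
E
python3 - <<'E'
from h import *
print(B(pad(0)),B(pad(.53)))
for fl in (0,1):
  for p,t in ((W([-.14,.021,.25]),0),(W([-.125,.021,.067]),0),(W([-.045,.021,.067]),0),(pad(0,.03),.6),(pad(.25),.35),(pad(.5),.1)):
    q=inverse_kinematics(p,ori(t,fl)); print(fl,p.round(3),None if q is None else np.round(q,2))
E
```

```text
[ 0.01       -0.28652874  0.18636713] [ 0.01       -0.32359223  0.10220571]
0 [0.375 0.224 0.25 ] [ 0.26 -0.24  1.91 -0.    1.47  2.09]
0 [0.389 0.221 0.067] [ 0.24  0.    2.08 -0.    1.06  2.08]
0 [0.467 0.2   0.067] [ 0.17  0.16  1.91 -0.    1.07  2.  ]
0 [ 0.445 -0.095  0.211] [-0.08  0.01  1.87 -0.6   1.41  1.9 ]
0 [ 0.435 -0.134  0.149] [-0.32 -0.05  1.99 -0.38  1.21  1.65]
0 [ 0.431 -0.146  0.107] [-0.52 -0.04  2.03 -0.11  1.13  1.35]
1 [0.375 0.224 0.25 ] [ 0.26 -0.24  1.91 -0.    1.47 -1.05]
1 [0.389 0.221 0.067] [ 0.24  0.    2.08 -0.    1.06 -1.07]
1 [0.467 0.2   0.067] [ 0.17  0.16  1.91 -0.    1.07 -1.14]
1 [ 0.445 -0.095  0.211] [-0.08  0.01  1.87 -0.6   1.41 -1.24]
1 [ 0.435 -0.134  0.149] [-0.32 -0.05  1.99 -0.38  1.21 -1.49]
1 [ 0.431 -0.146  0.107] [-0.52 -0.04  2.03 -0.11  1.13 -1.79]
```

The flipped wrist solution is in range everywhere. Next I close the fingers, lift, and move to the front of the tray.

Run:
```python
from h import *
clamp()
o=get_obs(); p=np.array(o["eef_pos"])
line_to(p+[0,0,0.12],v=0.25)
movep(W([-.14,.021,.30]),ori(0,1))
line_to(W([-.135,.021,.12]),v=0.2)
c=read_camera("scene"); crop(c,160,165,200,150,4,"pics/s1.png")
c=read_camera("wrist"); cv2.imwrite("pics/w1.png",c["img"]); np.savez("w1.npz",**c)
o=get_obs(); print(o["t"],o["opening"],B(o["eef_pos"]),o["wrist_force"])
```

```text
6.0417 0.0003008595479695917 [-0.13399093  0.02154567  0.12139554] [0.11400337 0.84214218 0.13748994]
```

View pics/s1.png

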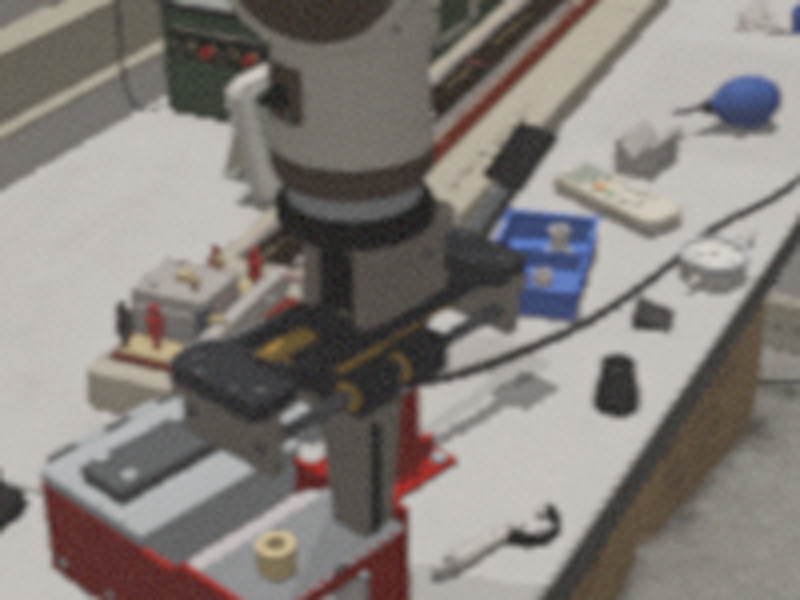

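View pics/w1.png

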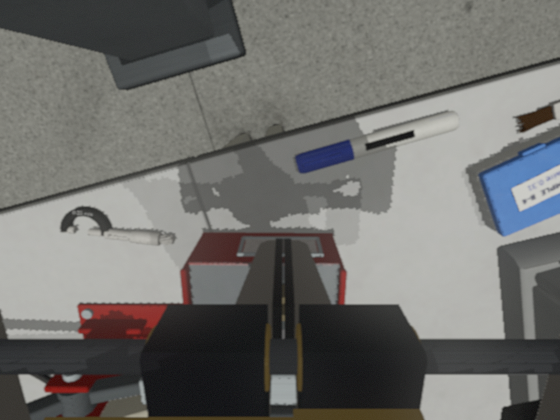

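The scene view shows the closed fingers in front of the tray at about (365,520), with the bushing still upright at (275,555). Next I go down and push.

Run:
```python
from h import *
line_to(W([-.125,.021,.067]),ori(0,1),v=0.12)
line_to(W([-.092,.021,.067]),v=0.06)
o=get_obs();print(o["t"],B(o["eef_pos"]),o["wrist_force"])
line_to(W([-.056,.021,.067]),v=0.04)
o=get_obs();print(o["t"],B(o["eef_pos"]),o["wrist_force"])
c=read_camera("scene"); crop(c,160,235,100,75,8,"pics/s2.png")
```

```text
7.3417 [-0.09211221  0.02087593  0.06682082] [ 0.20008301 -0.1257404  -0.32061511]
8.3917 [-0.05615829  0.02097817  0.06693434] [ 0.90206158 -0.09069081  0.10404839]
```

View pics/s2.png

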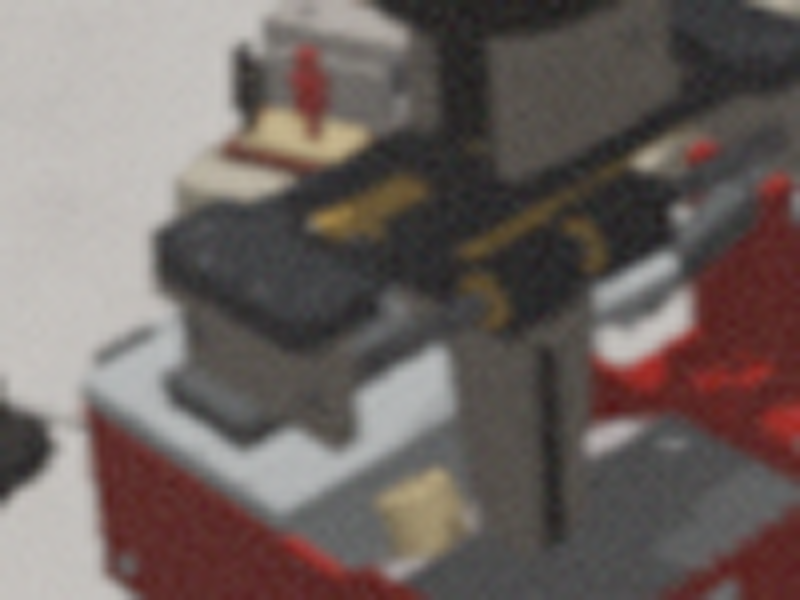

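The scene view shows the bushing at (420,510), tipping at the tray's edge. I'll push a little further and then back off.

Run:
```python
from h import *
line_to(W([-.046,.021,.067]),v=0.03)
hold(0.2)
o=get_obs();print(o["t"],B(o["eef_pos"]),o["wrist_force"])
c=read_camera("scene"); crop(c,160,235,100,75,8,"pics/s3.png")
line_to(W([-.125,.021,.069]),v=0.12)
c=read_camera("scene"); crop(c,160,235,100,75,8,"pics/s4.png")
```

```text
9.125 [-0.04614398  0.02099754  0.06694001] [-0.11538375  0.53122707 -0.35002746]
```

View pics/s4.png

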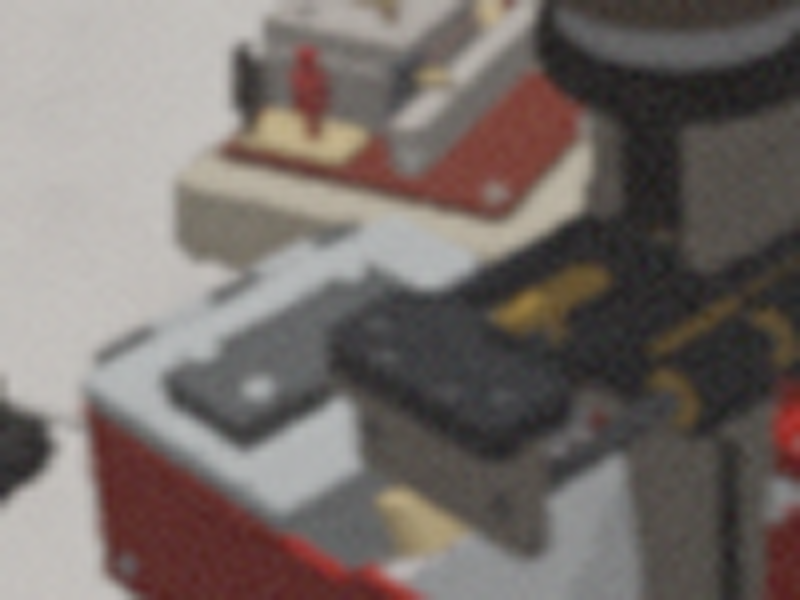

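The bushing (410,515) seems to lie on the slide, partly hidden by the gripper. I'll lift, move over to the lever, and check from above.

Run:
```python
from h import *
line_to(W([-.135,.021,.25]),v=0.25)
movep(pad(0,.10),ori(0.6,1))
o=get_obs();print(o["t"],B(o["eef_pos"]),o["wrist_force"])
c=read_camera("top"); crop(c,155,165,100,75,8,"pics/t5.png"); np.savez("t5.npz",**c)
c=read_camera("scene"); crop(c,160,215,150,112,5,"pics/s5.png")
```

```text
12.0 [ 0.0095446  -0.22956101  0.2683568 ] [-0.1410514  -0.28425385  0.45871164]
```

View pics/t5.png

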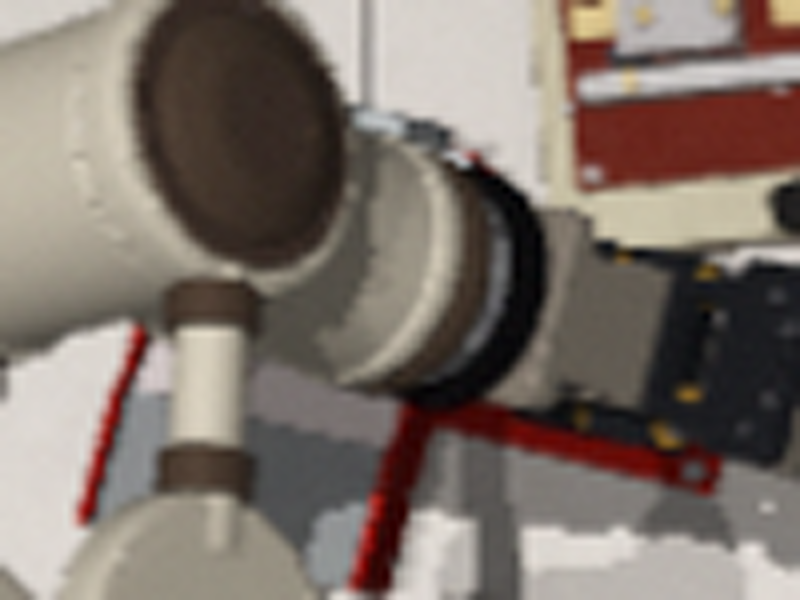

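View pics/s5.png

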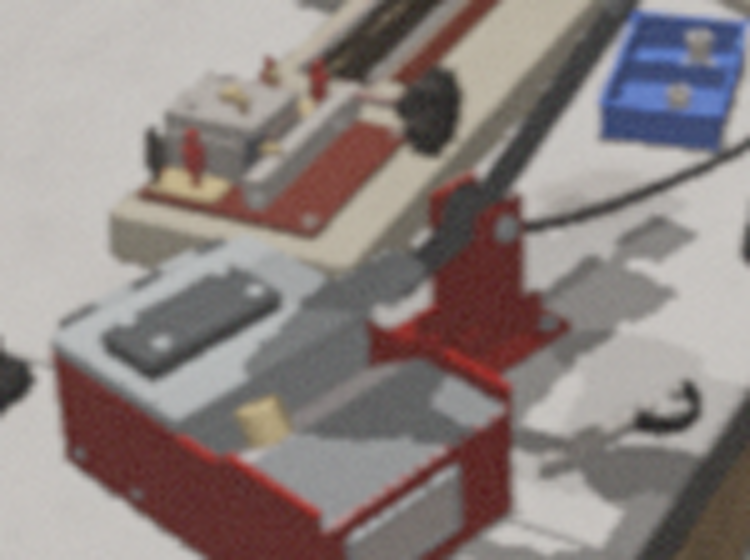

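In the scene crop the brass bushing (265,420) lies tilted on the slide against the shut flap, off the tray. Next I check that numerically, then approach the pad along its normal until contact.

Run:
```python
from h import *
c=read_camera("scene")
u,v=160+265/5,215+420/5
o,d=ray(c,u,v); ob=B(o); db=RB.inv().apply(d); print("bushing in plane y=.021:",ob+db*(.021-ob[1])/db[1])
line_to(pad(0,.02),v=0.15)
hold(0.2)
print(line_to(pad(0,-.006),v=0.02,contact_N=1.5))
o=get_obs();print(o["t"],B(o["eef_pos"]),B(pad(0)),o["wrist_force"])
c=read_camera("scene"); crop(c,220,165,120,90,6,"pics/s6.png")
```

```text
bushing in plane y=.021: [-0.00936686  0.021       0.04730124]
True
13.9083 [ 0.00989757 -0.28558722  0.18784697] [ 0.01       -0.28652874  0.18636713] [-0.34014906  1.21251688  2.64725453]
```

View pics/s6.png

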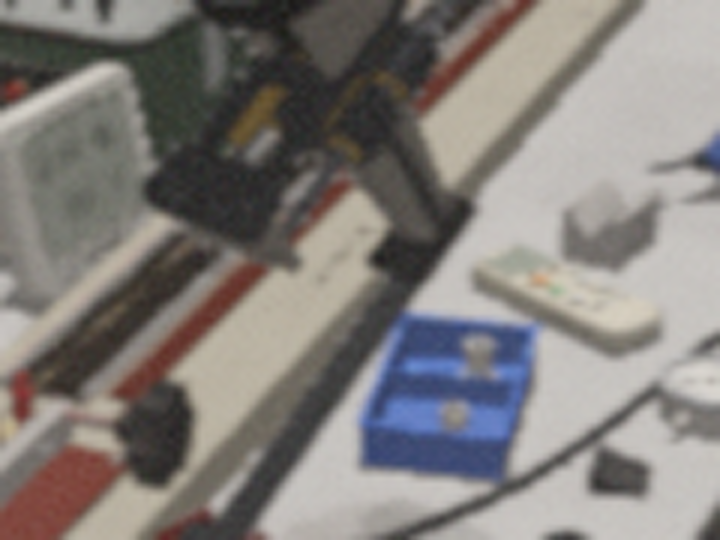

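Contact came 1.7 mm above the predicted pad surface, which agrees. The fingertip sits on the pad at (420,235). Next I press along the arc.

Run:
```python
from h import *
for th in (.1,.2,.3,.4,.49):
    line_to(pad(th,.001),ori(.6-th,1),v=0.06)
    o=get_obs();print(th,round(o["t"],2),B(o["eef_pos"]).round(4),np.round(o["wrist_force"],1))
hold(0.8)
c=read_camera("scene"); crop(c,160,195,150,112,5,"pics/s7.png")
```

```text
0.1 14.41 [ 0.0098 -0.2966  0.1732] [-0.6  0.5  2. ]
0.2 14.85 [ 0.0099 -0.3054  0.1581] [-0.9  0.9  2.8]
0.3 15.29 [ 0.0099 -0.3128  0.1422] [-0.8 -0.6  2.8]
0.4 15.73 [ 0.0098 -0.3186  0.1256] [-1.  -0.6  2.1]
0.49 16.15 [ 0.0098 -0.3223  0.1102] [-0.4 -0.1  1.2]
```

View pics/s7.png

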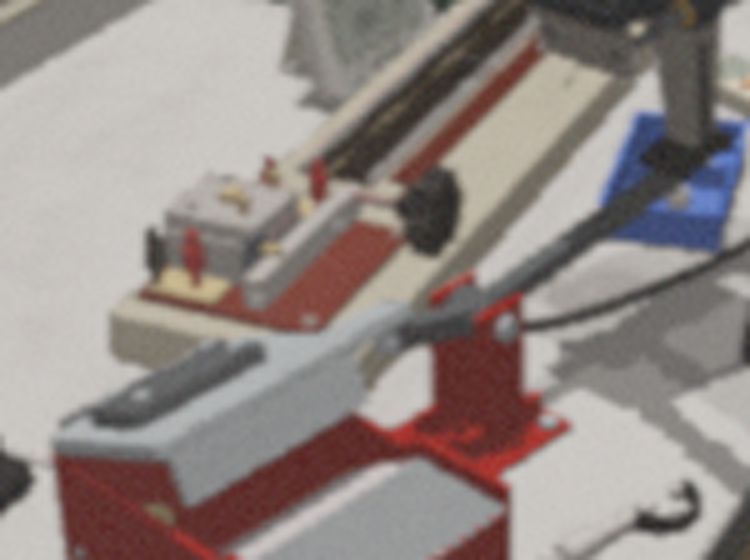

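The flap is held up. Something brass is visible at (160,512), under the flap behind the left wall. I'll zoom in and compute its ray.

Run:
```python
from h import *
c=read_camera("scene"); crop(c,170,280,50,37,15,"pics/s8.png")
u,v=160+160/5,195+512/5
o,d=ray(c,u,v); ob=B(o); db=RB.inv().apply(d)
for z in (.075,.05,.03,.022,.013): print(z,(ob+db*(z-ob[2])/db[2]).round(3))
t=read_camera("top"); crop(t,155,165,100,75,8,"pics/t8.png")
print(get_obs()["t"])
```

```text
0.075 [0.002 0.071 0.075]
0.05 [0.029 0.051 0.05 ]
0.03 [0.051 0.036 0.03 ]
0.022 [0.06  0.03  0.022]
0.013 [0.07  0.023 0.013]
17.1
```

View pics/s8.png

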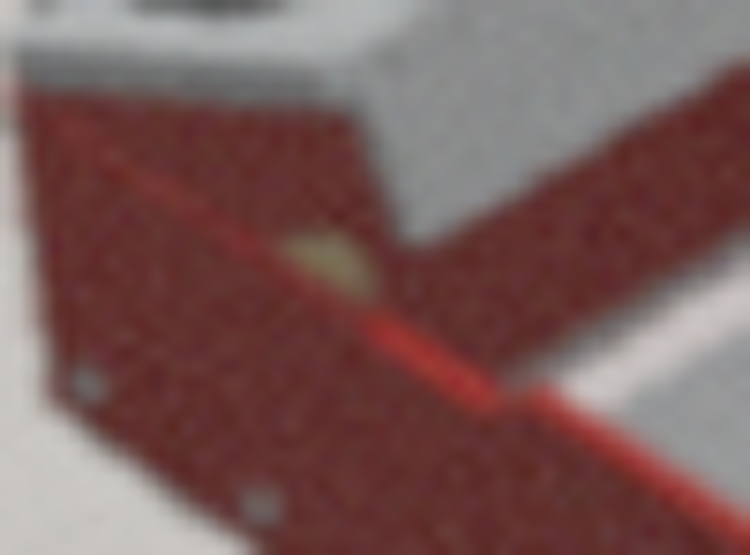

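View pics/t8.png

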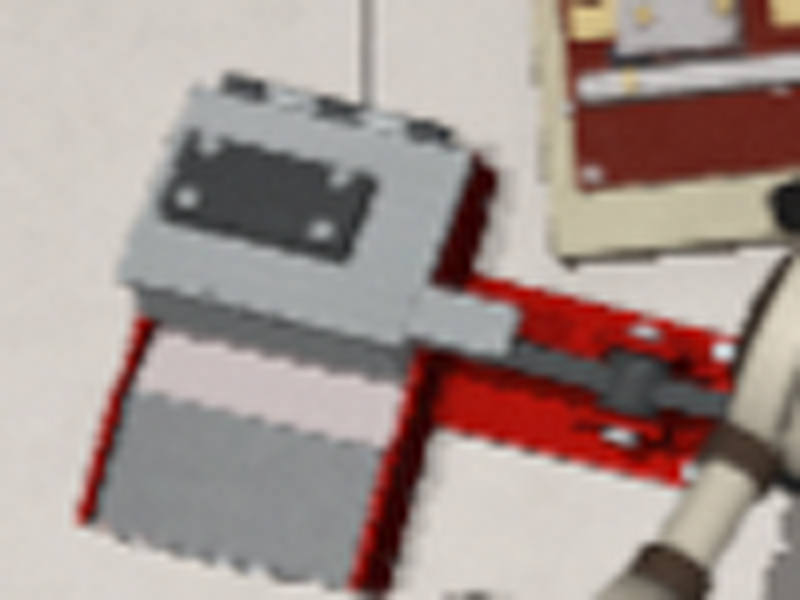

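At (330,260) in the crop, the ray meets bin height at about box (0.06, 0.03). The slide is empty in both views, so the bushing is in the bin. Next I ease the lever back up.

Run:
```python
from h import *
hold(0.3)
for th in (.4,.3,.2,.1,.03,-.02):
    line_to(pad(th,.0015),ori(.6-th,1),v=0.045)
    o=get_obs();print(th,round(o["t"],2),B(o["eef_pos"]).round(4),np.round(o["wrist_force"],1))
hold(0.3)
line_to(pad(-.02,.03),v=0.08)
line_to(pad(-.02,.10),v=0.2)
hold(0.4)
o=get_obs();print(o["t"],np.round(o["wrist_force"],1))
c=read_camera("scene"); crop(c,160,195,170,127,4,"pics/s9.png")
t=read_camera("top"); crop(t,155,165,160,100,5,"pics/t9.png")
```

```text
0.4 17.91 [ 0.0104 -0.3183  0.1261] [0.3 0.3 2.4]
0.3 18.45 [ 0.0101 -0.3126  0.1423] [-0.   0.9  1.1]
0.2 18.99 [ 0.0101 -0.3052  0.1582] [1.6 0.7 2. ]
0.1 19.53 [ 0.01   -0.2961  0.1733] [0.9 0.5 2.9]
0.03 19.96 [ 0.01   -0.2889  0.1833] [0.4 0.6 3.7]
-0.02 20.3 [ 0.0097 -0.2834  0.1896] [-0.5  0.5 -0.4]
22.0083 [-0.5 -0.2 -0.9]
```

View pics/s9.png

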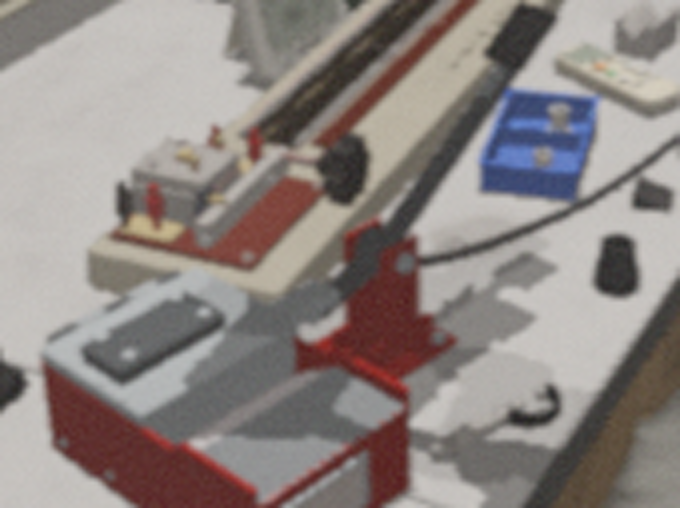

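View pics/t9.png

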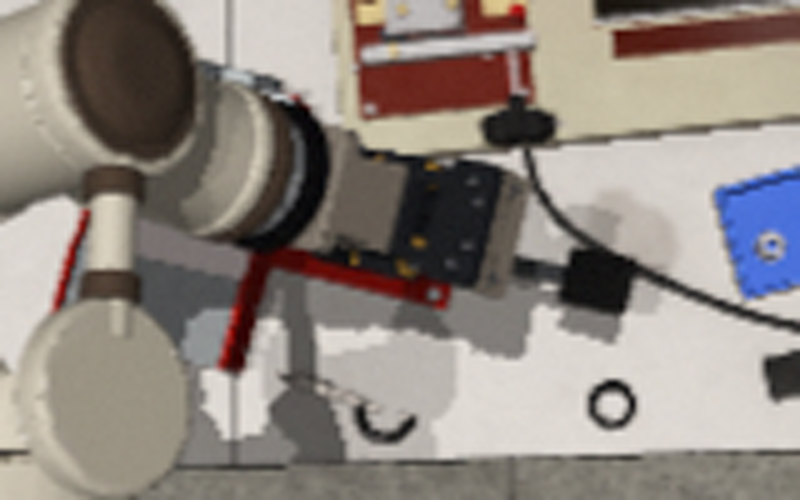

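The flap is shut and the slide is empty. The pad is back at (598,280) in the top crop, its starting position, and the micrometer, loupe and blue tray are where they were. The tool is clear of everything, so I'm handing in.

Run:
```python
from h import *
hand_in(); print(get_obs()["t"])
```

```text
the job is handed in; nothing more can be done
the job is handed in; nothing more can be done
```

The brass bushing is in the bin, the flap is shut and the lever is back at rest. I handed the job in at about 22 s; the system gave no verdict.

- **Push:** With closed fingers I pushed the bushing off the tray and it slid down to the shut flap. It looked stopped against the flap. My one-camera estimate put its centre at box x about -9 mm, inside the allowed -34 to 0 mm but 10 mm or more further back than I'd expect for a ring resting on the flap's edge. I did not resolve that difference.
- **Lever:** I pressed the pad along its arc to about 0.49 rad, with a wrist reading of about 1 to 3 N. I held it for about a second, then eased it back up over about 2.7 s, so the flap did not drop freely.
- **Bushing in the bin:** With the flap up, the slide was empty and the bushing showed at about box (0.06, 0.03), at bin-floor height. I could not see it again once the flap had closed.
- **Final state:** The last pictures showed the flap shut and the pad back at its starting pixel. The micrometer, loupe and steel bushings looked unmoved. The marker and the V-block were outside or at the edge of those last crops, but the tool did not come near them. The tool was about 10 cm clear of the pad.

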